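# Close the stone case before grinding

## Robot

A 6-joint arm with a two-finger parallel gripper is mounted at the origin on the work surface. World frame = base frame: x ahead of the robot, y to its left, z up, the work surface at z = 0. Lengths are in m, angles in rad, forces in N, time in s.
With the tool pointing down it reaches from about 0.375 to 0.9 m from the base axis. Payload 3.1 kg.
Tool frame: the origin (TCP) lies midway between the tips of the shut fingers; the grasp point (between the pads) lies manip.grip_depth behind it (manip.grip_depth is the distance from the TCP to the grasp point, in m); z points along the fingers, y is the direction in which the jaws open and shut (so a half turn about z gives the same grasp; the last joint's range is limited). The gripper opens to 85 mm and grips with 20 to 120 N. Pads are 22 mm wide; open, the fingers measure 114 mm over their backs; the gripper's body (76 mm by 85 mm) begins 54 mm behind the grasp point. The pads swing forward as they close: fully open they stand 13 mm farther back than shut.
Start: joints at [-1.431, 0.527, 1.433, -0, 1.181, -0.178], TCP at [0.195, -0.594, 0.231] pointing down, gripper open.
Joint ranges: [-3.08, 3.08], [-0.75, 2.2], [0.22, 2.44], [-1.43, 4.57], [0, 2.65], [-2.85, 2.85]. Speed limits (rad/s): [2.79, 2.79, 3.14, 3.14, 3.14, 3.14].

## Interface

Orientations are given as a unit quaternion [x, y, z, w].
In Python, from station import manip, vision gives the robot as it stands.
- The arm moves only by the shell command python3 -m crank 'ROWS' [FORCE]. ROWS is JSON, a list of rows, each an object with "grip": the closure, from 0 (fully open) to 1 (shut); "offset": the shift along the tool's x, y, z in mm, a list of three; "angular": the turn, a rotation vector about the tool's x, y, z in degrees, a list of three. A call has 1 to 10 rows; each row is the pose to reach, as a shift and turn from the pose commanded when the call began, along the tool's axes at that moment; what a row does not reach only later rows make up. A row lasts 1/10 s, in which the tool goes at most 50 mm and 8.59 degrees, less where a joint would pass 70% of its speed; a pose out of reach is approached as far as the arm can. A call with a gripper value outside its range is refused whole. The fingers move at their own pace and stop on an object; FORCE is the grip in N (left out, the last holds). Time passes only in rows, so rows that repeat a pose let the fingers close. It gives the time, the measured TCP pose, the force and the opening at its end, in the units of the state.
- manip.sense(): the state, without advancing time (a new reading comes with each control period).
- vision.snapshot(name): name is "scene" or "top"; returns a dict with "pixels" (480x640x3 uint8, red, green, blue), "intrinsics" (3x3 intrinsics, pixels), "dist" ([k1, k2, p1, p2, k3] as OpenCV has them; the pictures are not rectified), "R" (3x3) and "t" (3): a world point X has camera coordinates R X + t. Camera axes: x right, y down, z forward; pixel columns grow to the right and rows downward; lengths in m; the calibration is good to about 2 mm. A picture is of the moment at which its call begins. There is no depth.
- manip.sign_off(): hands the job in, once; it reports no verdict.
The state is a dict: "t": time; "q": joint angles; "qd": joint speeds; "tau": joint torques, N m; "tcp_pos": TCP position; "tool_rot": TCP orientation; "force": force on the tool from outside, world axes, zero at the start; "ft_torque": the same for the moment, N m; "finger_gap": opening from 0.0 (shut) to 1.0 (fully open).
Only numpy, scipy, OpenCV 4.12 (cv2) and the standard library are available. Lean on these libraries where they do the work, as an engineer would, in place of code of your own. Each camera call takes 0.05 s, during which the arm holds its last target.

## Task

Close the stone case so that no grinding grit gets on the polished stones: with the fingertips, push the upright clear flap gently down until it lies flat over the compartments, and only then swing the outer lid over it and press it fully shut. Nothing is to be picked up; do not slam flap or lid, do not shove or tip the case, and leave the stones and the things standing beside it where they are.

Things in the scene. Friction and masses are not known exactly. Their poses are not given: they have to be found in the camera images.
- case: dark blue stone case, loose on the bench, about 3 kg. Base 180 mm deep (its own x) by 240 mm wide (y), rim 65 mm high, eight compartments, black bar handle low on the front. Origin under the centre of the base, on the bench; x points to the back, where both hinges run along y; z up. Both hinges are stiff: flap and lid stay at any angle and move under a push of a few newtons
- flap (a joint): angle of the inner flap, a clear panel in an orange frame, 140 mm from hinge to free edge, 218 mm wide, 5 mm thick. 0 = flat over the compartments, against its stop (its top 58 mm above the bench, 7 mm below the rim); 1.57 = upright. Starts at 1.1 to 1.4, nearly upright, leaning a little forward
- lid (a joint): angle of the dark blue outer lid, a slab 180 mm from hinge to free edge, 240 mm wide, 14 mm thick. 0 = shut on the rim, against its stop (its top 80 mm above the bench); 1.57 = upright; stop at 2.05. Starts at 1.75 to 2.0, leaning back behind the flap, at least 70 mm clear of the flap's free edge
- flap_hinge (a point): middle of the flap's hinge axis, half-way through its thickness; in the case's frame at x = 62 mm, y = 0, z = 55.5 mm. Axes turn with the flap: x from free edge to hinge, y along the hinge, z out of the outer face (the one towards the lid, uppermost when flat)
- flap_edge (a point): middle of the flap's free edge, half-way through its thickness (axes as flap_hinge)
- lid_hinge (a point): middle of the lid's hinge axis, in the plane of its inner face; in the case's frame at x = 90 mm, y = 0, z = 66 mm. Axes turn with the lid: x from free edge to hinge, y along the hinge, z towards the outer face (uppermost when shut), which lies 14 mm from the axis
- lid_edge (a point): middle of the lid's free edge, half-way through its thickness (axes as lid_hinge)
- blue_stone: polished domed stone, deep blue, 38 mm across, 16 mm high, loose in one of the case's compartments; origin under its centre
- green_stone: polished domed stone, green, 34 mm across, 15 mm high, loose in one of the case's compartments; origin under its centre
- amber_stone: polished domed stone, amber, 36 mm across, 16 mm high, loose in one of the case's compartments; origin under its centre
- red_stone: polished domed stone, red, 32 mm across, 14 mm high, loose in one of the case's compartments; origin under its centre
- squeeze_bottle: upright white water bottle with red cap, 48 mm across, 170 mm tall, loose on the bench; origin under its centre
- polish_bottle: upright pale bottle with black cap, 50 mm across, 160 mm tall, loose on the bench; origin under its centre
- dressing_stick: off-white dressing stick, 100 x 25 x 25 mm, lying loose on the bench along its own x; origin under its centre
- grinder_bit: copper-coloured grinder bit standing on end, 25 mm across, 29 mm tall, loose on the bench; origin under its centre

How it is judged:
By the outcome, as a careful person would: the job done as asked, in the order asked, and still so for the second after the job is handed in, with the robot touching nothing.
It also fails if it takes over 64 s, if anything falls off the work surface, if the arm or the gripper's body presses on something with over 40 N, if the wrist force passes 120 N, or if a joint passes its speed limit or range.

## Working session

There is one attempt and no reset: what is moved stays moved. The work goes in short steps, Python scripts to look and compute and a shell command to move; the robot and the scene stay as the last step left them, time stands still between calls to the robot, and variables do not carry over. Pictures are saved under pics/ and viewed, and the job is handed in when it is done.

```bash
ls; mkdir -p pics
python3 - <<'E'
from station import manip, vision
import cv2
print(manip.sense(), manip.grip_depth)
for n in ("scene","top"):
    s=vision.snapshot(n); cv2.imwrite(f"pics/{n}0.png",s["pixels"][:,:,::-1])
    print(n,s["intrinsics"],s["dist"],s["R"],s["t"])
E
```

```text
pics
{'t': 0.0, 'q': array([-1.43150624e+00,  5.28453730e-01,  1.43390524e+00,  2.64425284e-05,
        1.18137010e+00, -1.78490704e-01]), 'qd': array([-0.00016637, -0.00067937,  0.00147625, -0.00049328, -0.00058014,
        0.00021539]), 'tau': array([-6.36922869e-04, -4.42353272e+01, -1.78022772e+01, -3.55334741e-04,
        8.43287475e-03, -2.09559389e-06]), 'tcp_pos': array([ 0.19522776, -0.59298198,  0.23034031]), 'tool_rot': array([ 9.87403688e-01,  1.58217618e-01,  3.31594817e-05, -1.06776244e-03]), 'force': array([ 0.23734403, -0.91749027,  0.23499568]), 'ft_torque': array([-0.01533623, -0.03923456,  0.02805681]), 'finger_gap': 1.004253578032096} 0.0187
scene [[456.2012727    0.         316.03510917]
 [  0.         456.2012727  232.56940265]
 [  0.           0.           1.        ]] [-0.11992324  0.          0.          0.          0.        ] [[ 0.99258736 -0.12043575 -0.01629614]
 [-0.10638495 -0.79619309 -0.59561633]
 [ 0.05875862  0.5929349  -0.80310375]] [-0.57148692  0.16484756  0.85315822]
top [[500.86214921   0.         314.24684701]
 [  0.         500.86214921 240.44892134]
 [  0.           0.           1.        ]] [-0.08072451  0.          0.          0.          0.        ] [[ 0.02471286 -0.99899171  0.03748104]
 [-0.9942635  -0.02846414 -0.10310136]
 [ 0.10406427 -0.0347181  -0.99396443]] [0.01019671 0.5663752  0.85533603]
```

View pics/scene0.png

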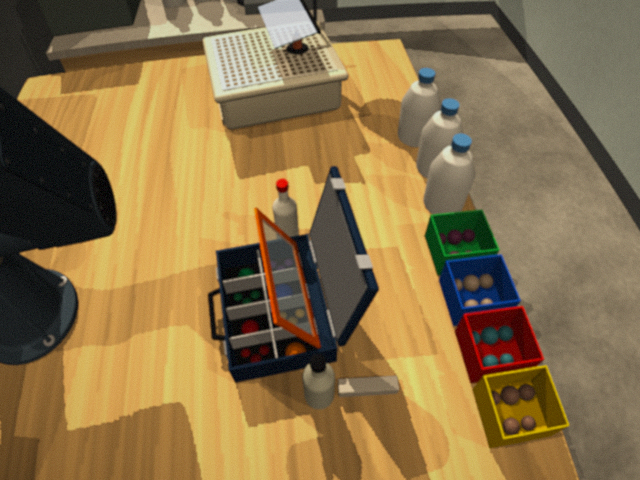

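View pics/top0.png

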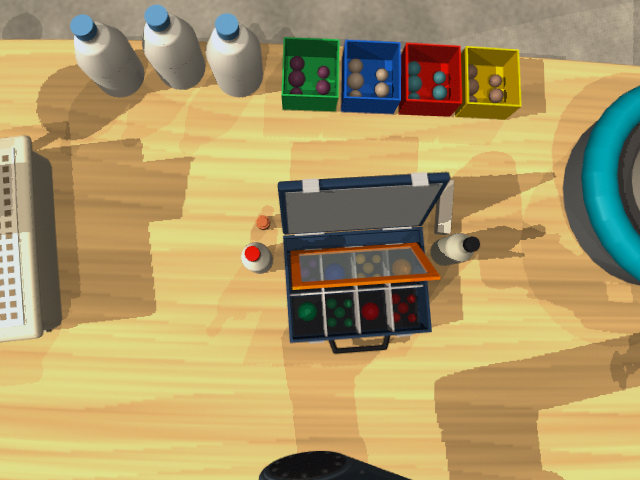

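The scene view shows the case at about (275,300), with the flap's free edge from (258,212) to (317,342) and the lid leaning back from (335,172) to (375,290). In the top view the case's front rim runs (291,341)–(430,331), with bottles on both sides at (256,257) and (460,247). I'll zoom in for accurate corners.

Run:
```python
import cv2
a=cv2.imread("pics/scene0.png")[160:420,190:410]; cv2.imwrite("pics/s0z.png",cv2.resize(a,None,fx=2.3,fy=2.3,interpolation=cv2.INTER_CUBIC))
a=cv2.imread("pics/top0.png")[165:365,235:495]; cv2.imwrite("pics/t0z.png",cv2.resize(a,None,fx=3,fy=3,interpolation=cv2.INTER_CUBIC))
```

```text
(no output)
```

View pics/s0z.png

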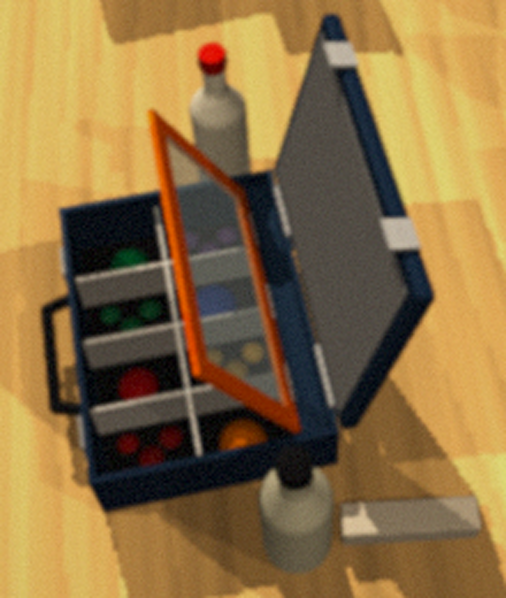

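View pics/t0z.png

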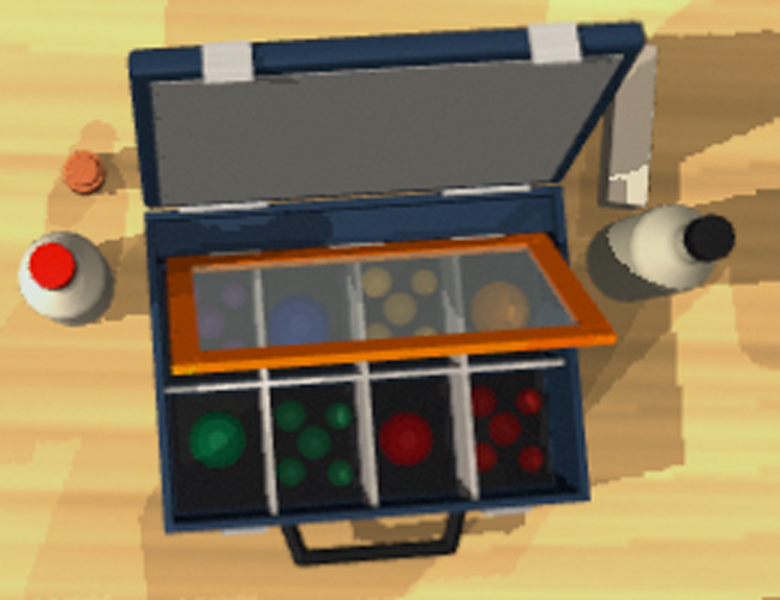

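```bash
cat > h.py <<'E'
import numpy as np, cv2, pickle
from scipy.optimize import least_squares
from scipy.spatial.transform import Rotation as Ro
C={"scene":(np.array([[456.2012727,0,316.03510917],[0,456.2012727,232.56940265],[0,0,1]]),np.array([-0.11992324,0,0,0,0]),np.array([[0.99258736,-0.12043575,-0.01629614],[-0.10638495,-0.79619309,-0.59561633],[0.05875862,0.5929349,-0.80310375]]),np.array([-0.57148692,0.16484756,0.85315822])),
"top":(np.array([[500.86214921,0,314.24684701],[0,500.86214921,240.44892134],[0,0,1]]),np.array([-0.08072451,0,0,0,0]),np.array([[0.02471286,-0.99899171,0.03748104],[-0.9942635,-0.02846414,-0.10310136],[0.10406427,-0.0347181,-0.99396443]]),np.array([0.01019671,0.5663752,0.85533603]))}
def proj(n,X):
    K,d,R,t=C[n]; return cv2.projectPoints(np.atleast_2d(X).astype(float),cv2.Rodrigues(R)[0],t,K,d)[0][:,0]
def ray(n,uv):
    K,d,R,t=C[n]; p=cv2.undistortPoints(np.array([[uv]],float),K,d)[0,0]
    v=R.T@np.array([p[0],p[1],1]); return -R.T@t,v
def atz(n,uv,z):
    o,v=ray(n,uv); return o+v*(z-o[2])/v[2]
def world(p,X):
    c,s=np.cos(p[2]),np.sin(p[2]); return np.array([p[0]+c*X[0]-s*X[1],p[1]+s*X[0]+c*X[1],X[2]])
def flap(a,r,y,n): # r from hinge, n along outer normal
    return np.array([.062-r*np.cos(a)+n*np.sin(a),y,.0555+r*np.sin(a)+n*np.cos(a)])
def lid(a,r,y,n):
    return np.array([.090-r*np.cos(a)+n*np.sin(a),y,.066+r*np.sin(a)+n*np.cos(a)])
E
cat > fit.py <<'E'
from h import *
T=lambda x,y:(235+x/3,165+y/3); S=lambda x,y:(190+x/2.3,160+y/2.3)
ob=[("top",T(167,530),'r',(-.09,.12)),("top",T(589,498),'r',(-.09,-.12)),("top",T(147,212),'r',(.09,.12)),("top",T(566,187),'r',(.09,-.12)),
("top",T(171,369),'f',(.14,.109,0)),("top",T(615,339),'f',(.14,-.109,0)),
("top",T(130,50),'l',(.18,.12,.014)),("top",T(645,24),'l',(.18,-.12,.014)),
("scene",S(62,210),'r',(-.09,.12)),("scene",S(96,482),'r',(-.09,-.12)),("scene",S(335,435),'r',(.09,-.12)),
("scene",S(153,112),'f',(.14,.109,0)),("scene",S(198,375),'f',(.14,-.109,0)),
("scene",S(333,17),'l',(.18,.12,.014)),("scene",S(432,297),'l',(.18,-.12,.014))]
def P(p,k,a):
    if k=='r': return world(p,(a[0],a[1],.065))
    return world(p,(flap(p[3],*a) if k=='f' else lid(p[4],*a)))
f=lambda p:np.concatenate([proj(n,P(p,k,a))[0]-uv for n,uv,k,a in ob])
r=least_squares(f,[.5,0,0,1.2,1.9],loss='soft_l1',x_scale=[.1,.1,.1,.1,.1])
print(r.x); print(f(r.x).reshape(-1,2).round(1))
p=r.x
for nm,X in (("flap edge",flap(p[3],.14,0,0)),("lid edge",lid(p[4],.18,0,.007)),("lid edge inner",lid(p[4],.18,0,0)),("lid hinge",(.09,0,.066))): print(nm,X,world(p,X))
for nm,u,z in (("sq cap",T(53,265),.17),("pol cap",T(710,238),.16),("stick",T(640,75),.025),("stick2",T(628,205),.012),("bit",T(83,168),.029)): print(nm,atz("top",u,z))
E
python3 fit.py
```

```text
[ 0.49212477 -0.04825729  0.09083314  1.10362787  1.78221633]
[[-0.9  0.2]
 [ 0.5  0.4]
 [-0.8 -1.2]
 [-0.8 -1.4]
 [ 0.6 -0.8]
 [ 0.6 -0.8]
 [-0.5  0.5]
 [ 1.  -0.3]
 [-1.7 -0.7]
 [-3.5  1.4]
 [ 1.7 -0.5]
 [-1.8 -0.7]
 [-1.1  0.3]
 [ 0.7 -2.2]
 [-0.1  1.3]]
flap edge [-0.00105039  0.          0.18049859] [ 0.49107871 -0.04835257  0.18049859]
lid edge [0.13461687 0.         0.24052317] [ 0.62618668 -0.03604642  0.24052317]
lid edge inner [0.12777273 0.         0.2419921 ] [ 0.61937076 -0.03666724  0.2419921 ]
lid hinge (0.09, 0, 0.066) [ 0.58175375 -0.04009354  0.066     ]
sq cap [0.52946398 0.12053731 0.17      ]
pol cap [ 0.55312185 -0.21155206  0.16      ]
stick [ 0.66580267 -0.21716614  0.025     ]
stick2 [ 0.58760582 -0.21322131  0.012     ]
bit [0.59785956 0.1173701  0.029     ]
```

```bash
cat > go.py <<'E'
import sys
from h import *
from station import manip
p=[0.49212,-0.04826,0.09083]
def off(cases):
    s=manip.sense(); R=Ro.from_quat(s["tool_rot"])
    tgt=Ro.from_euler('z',p[2])*Ro.from_euler('x',np.pi)
    print("t",round(s["t"],2),"tcp",s["tcp_pos"].round(4),"F",s["force"].round(1),"case",(Ro.from_euler('z',-p[2]).apply(s["tcp_pos"]-[p[0],p[1],0])).round(4))
    print("turn",np.degrees((R.inv()*tgt).as_rotvec()).round(2))
    for c in cases: print(c,(1000*R.inv().apply(world(p,c)-s["tcp_pos"])).round(1))
if __name__=="__main__": off(eval(sys.argv[1]))
E
python3 go.py "[(.0435,0,.33),(.0435,0,.165)]"
```

```text
t 0.1 tcp [ 0.1952 -0.5931  0.2304] F [ 0.   0.9 -0.7] case [-0.3451 -0.5156  0.2304]
turn [-1.1e-01 -1.0e-02  1.3e+01]
(0.0435, 0, 0.33) [ 494.7 -415.2  -98.6]
(0.0435, 0, 0.165) [ 494.6 -414.8   66.4]
```

```bash
python3 -m crank '[{"grip":1,"offset":[0,0,-50],"angular":[0,0,0]},{"grip":1,"offset":[0,0,-99],"angular":[0,0,6]},{"grip":1,"offset":[34,-29,-99],"angular":[0,0,13]},{"grip":1,"offset":[68,-57,-99],"angular":[0,0,13]},{"grip":1,"offset":[102,-86,-99],"angular":[0,0,13]},{"grip":1,"offset":[138,-116,-99],"angular":[0,0,13]},{"grip":1,"offset":[174,-146,-99],"angular":[0,0,13]},{"grip":1,"offset":[210,-176,-99],"angular":[0,0,13]},{"grip":1,"offset":[240,-201,-99],"angular":[0,0,13]},{"grip":1,"offset":[240,-201,-99],"angular":[0,0,13]}]' 40; python3 go.py "[(.0435,0,.33),(.0435,0,.165)]"
```

```text
t: 1.1
tcp_pos: [0.3618, -0.323, 0.33]
tool_rot: [0.999, 0.048, -0.0, -0.002]
force: [-0.2, 0.1, -0.6]
finger_gap: -0.003
t 1.1 tcp [ 0.3618 -0.323   0.33  ] F [-0.2  0.1 -0.6] case [-0.1547 -0.2618  0.33  ]
turn [-0.18 -0.01  0.33]
(0.0435, 0, 0.33) [ 199.7 -260.7    0.9]
(0.0435, 0, 0.165) [ 199.7 -260.1  165.9]
```

```bash
python3 -m crank '[{"grip":1,"offset":[28,-37,0],"angular":[0,0,0]},{"grip":1,"offset":[57,-74,0],"angular":[0,0,0]},{"grip":1,"offset":[85,-111,0],"angular":[0,0,0]},{"grip":1,"offset":[114,-149,0],"angular":[0,0,0]},{"grip":1,"offset":[142,-186,0],"angular":[0,0,0]},{"grip":1,"offset":[171,-223,0],"angular":[0,0,0]},{"grip":1,"offset":[192,-250,0],"angular":[0,0,0]},{"grip":1,"offset":[200,-261,0],"angular":[0,0,0]},{"grip":1,"offset":[200,-261,0],"angular":[0,0,0]},{"grip":1,"offset":[200,-261,0],"angular":[0,0,0]}]'; python3 go.py "[(.0435,0,.33),(.0435,0,.165)]"
python3 - <<'E'
from station import vision
import cv2
for n in ("scene","top"):
    s=vision.snapshot(n); cv2.imwrite(f"pics/{n}1.png",s["pixels"][:,:,::-1])
E
```

```text
t: 2.1
tcp_pos: [0.5354, -0.0509, 0.3299]
tool_rot: [0.999, 0.045, -0.001, 0.0]
force: [-0.4, 0.6, -1.3]
finger_gap: 0.002
t 2.1 tcp [ 0.5354 -0.0509  0.3299] F [-0.4  0.6 -1.3] case [ 0.0428 -0.0065  0.3299]
turn [ 0.04  0.08 -0.02]
(0.0435, 0, 0.33) [ 0.6 -6.5 -0.1]
(0.0435, 0, 0.165) [  0.9  -6.6 164.9]
```

View pics/scene1.png

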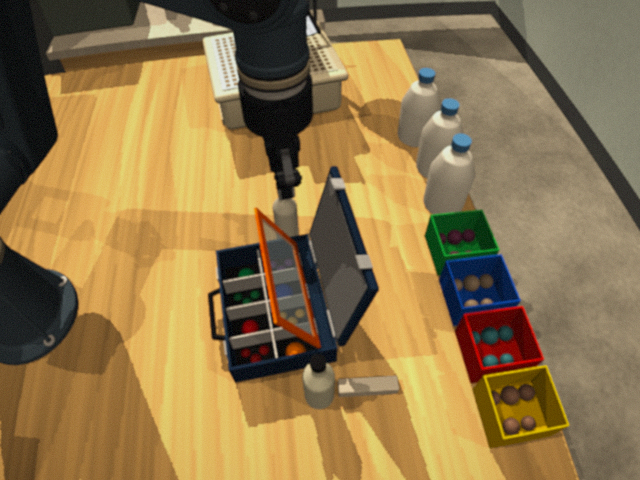

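The gripper is shut with its tip at about (287,195), directly above the gap between flap and lid, and nothing has moved. I'll go down into the gap.

```bash
python3 -m crank '[{"grip":1,"offset":[1,-6,20],"angular":[0,0,0]},{"grip":1,"offset":[1,-6,50],"angular":[0,0,0]},{"grip":1,"offset":[1,-6,80],"angular":[0,0,0]},{"grip":1,"offset":[1,-6,110],"angular":[0,0,0]},{"grip":1,"offset":[1,-6,135],"angular":[0,0,0]},{"grip":1,"offset":[1,-6,155],"angular":[0,0,0]},{"grip":1,"offset":[1,-6,165],"angular":[0,0,0]},{"grip":1,"offset":[1,-6,165],"angular":[0,0,0]},{"grip":1,"offset":[1,-6,165],"angular":[0,0,0]}]'
python3 - <<'E'
import numpy as np
from go import *
pts=[]
for a in [1.10,1.04,.98,.92,.86,.80,.74,.68,.62,.56,.5,.44,.38,.32,.26,.2,.15,.1,.06,.03,0]:
    X=flap(a,.115,0,.0025); pts.append((X[0]+.011,0,X[2]))
off(pts)
from station import vision
import cv2
for n in ("scene","top"):
    s=vision.snapshot(n); cv2.imwrite(f"pics/{n}2.png",s["pixels"][:,:,::-1])
E
```

```text
t: 3.1
tcp_pos: [0.5369, -0.0444, 0.166]
tool_rot: [0.999, 0.045, 0.001, 0.0]
force: [0.1, -0.3, -0.2]
finger_gap: 0.001
t 3.1 tcp [ 0.5369 -0.0444  0.166 ] F [ 0.1 -0.3 -0.2] case [ 0.0449 -0.0002  0.166 ]
turn [ 0.03 -0.07 -0.05]
(np.float64(0.023064464436212195), 0, np.float64(0.15912283671062902)) [-21.9  -0.2   6.9]
(np.float64(0.01694068098633883), 0, np.float64(0.15594203677606588)) [-28.   -0.2  10.1]
(np.float64(0.011018650548114932), 0, np.float64(0.15239975397349215)) [-33.9  -0.2  13.6]
(np.float64(0.005319686036092687), 0, np.float64(0.14850873669579076)) [-39.6  -0.2  17.5]
(np.float64(-0.00013570243162777489), 0, np.float64(0.14428298840336698)) [-45.1  -0.2  21.7]
(np.float64(-0.005327881347675215), 0, np.float64(0.13973771722681302)) [-50.3  -0.2  26.2]
(np.float64(-0.010238164474832251), 0, np.float64(0.13488928123406066)) [-55.2  -0.2  31.1]
(np.float64(-0.014848880096310538), 0, np.float64(0.1297551295590012)) [-59.8  -0.2  36.2]
(np.float64(-0.019143434614848135), 0, np.float64(0.12435373960344642)) [-64.1  -0.2  41.6]
(np.float64(-0.023106372271740647), 0, np.fl
[... 340 characters left out ...]
5375656677940404), 0, np.float64(0.09404824301605964)) [-80.4  -0.2  71.9]
(np.float64(-0.03749214610573863), 0, np.float64(0.08748023841293412)) [-82.5  -0.2  78.5]
(np.float64(-0.03921098312475513), 0, np.float64(0.08079713948603515)) [-84.2  -0.2  85.1]
(np.float64(-0.040335078631460866), 0, np.float64(0.07515731292930401)) [-85.4  -0.2  90.8]
(np.float64(-0.04117589546535591), 0, np.float64(0.06946835332758029)) [-86.2  -0.2  96.5]
(np.float64(-0.041643152076349874), 0, np.float64(0.06489136209497415)) [-86.7  -0.2 101. ]
(np.float64(-0.041873265130627335), 0, np.float64(0.06144835760765947)) [-86.9  -0.2 104.5]
(np.float64(-0.04200000000000001), 0, np.float64(0.058)) [-87.   -0.2 107.9]
```

View pics/scene2.png

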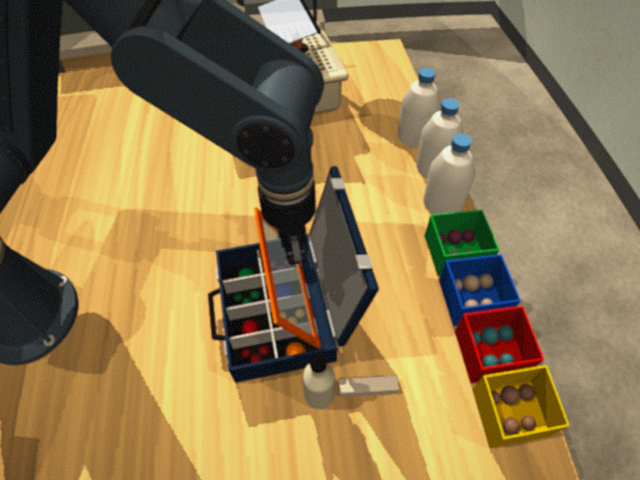

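The fingers are between flap and lid, around (293,250), touching neither. I'll push the flap along its arc at about 0.35 rad/s.

```bash
python3 -m crank '[{"grip":1,"offset":[-6,0,2],"angular":[0,0,0]},{"grip":1,"offset":[-12,0,4],"angular":[0,0,0]},{"grip":1,"offset":[-18,0,6],"angular":[0,0,0]},{"grip":1,"offset":[-22,0,7],"angular":[0,0,0]},{"grip":1,"offset":[-25,0,8.5],"angular":[0,0,0]},{"grip":1,"offset":[-28,0,10],"angular":[0,0,0]},{"grip":1,"offset":[-31,0,12],"angular":[0,0,0]},{"grip":1,"offset":[-34,0,13.6],"angular":[0,0,0]},{"grip":1,"offset":[-37,0,15.5],"angular":[0,0,0]},{"grip":1,"offset":[-40,0,17.5],"angular":[0,0,0]}]'; python3 go.py "[(-.0001,0,.1443)]"
```

```text
t: 4.2
tcp_pos: [0.4966, -0.0474, 0.1476]
tool_rot: [0.999, 0.045, 0.0, 0.0]
force: [1.0, 0.1, -0.5]
finger_gap: 0.002
t 4.2 tcp [ 0.4966 -0.0474  0.1476] F [ 1.   0.1 -0.5] case [0.0046 0.0005 0.1476]
turn [ 0.01 -0.03  0.  ]
(-0.0001, 0, 0.1443) [-4.7  0.5  3.3]
```

```bash
python3 -m crank '[{"grip":1,"offset":[-2.5,0,2],"angular":[0,0,0]},{"grip":1,"offset":[-5,0,4],"angular":[0,0,0]},{"grip":1,"offset":[-7.7,0,6.5],"angular":[0,0,0]},{"grip":1,"offset":[-10.3,0,9],"angular":[0,0,0]},{"grip":1,"offset":[-12.8,0,11.3],"angular":[0,0,0]},{"grip":1,"offset":[-15.2,0,13.7],"angular":[0,0,0]},{"grip":1,"offset":[-17.5,0,16],"angular":[0,0,0]},{"grip":1,"offset":[-19.8,0,18.7],"angular":[0,0,0]},{"grip":1,"offset":[-22,0,21.5],"angular":[0,0,0]},{"grip":1,"offset":[-24,0,24],"angular":[0,0,0]}]'
python3 - <<'E'
from go import *
pts=[]
for a in [.62,.56,.5,.44,.38,.32,.26,.2,.15,.1,.06,.03,0]:
    X=flap(a,.115,0,.0025); pts.append((round(X[0]+.011,4),0,round(X[2],4)))
off(pts)
from station import vision
import cv2
for n in ("scene","top"):
    s=vision.snapshot(n); cv2.imwrite(f"pics/{n}3.png",s["pixels"][:,:,::-1])
E
```

```text
t: 5.2
tcp_pos: [0.4724, -0.0494, 0.1236]
tool_rot: [0.999, 0.045, -0.0, -0.0]
force: [-0.8, -1.0, 0.8]
finger_gap: 0.002
t 5.2 tcp [ 0.4724 -0.0494  0.1236] F [-0.8 -1.   0.8] case [-0.0197  0.0007  0.1236]
turn [-0.01  0.01  0.  ]
(np.float64(-0.0191), 0, np.float64(0.1244)) [ 0.6  0.7 -0.8]
(np.float64(-0.0231), 0, np.float64(0.1187)) [-3.3  0.7  4.9]
(np.float64(-0.0267), 0, np.float64(0.1128)) [-6.9  0.7 10.8]
(np.float64(-0.03), 0, np.float64(0.1067)) [-10.2   0.7  16.9]
(np.float64(-0.0329), 0, np.float64(0.1005)) [-13.1   0.7  23.1]
(np.float64(-0.0354), 0, np.float64(0.094)) [-15.6   0.7  29.6]
(np.float64(-0.0375), 0, np.float64(0.0875)) [-17.7   0.7  36.1]
(np.float64(-0.0392), 0, np.float64(0.0808)) [-19.4   0.7  42.8]
(np.float64(-0.0403), 0, np.float64(0.0752)) [-20.5   0.7  48.4]
(np.float64(-0.0412), 0, np.float64(0.0695)) [-21.4   0.7  54.1]
(np.float64(-0.0416), 0, np.float64(0.0649)) [-21.8   0.7  58.7]
(np.float64(-0.0419), 0, np.float64(0.0614)) [-22.1   0.7  62.2]
(np.float64(-0.042), 0, np.float64(0.058)) [-22.2   0.7  65.6]
```

View pics/scene3.png

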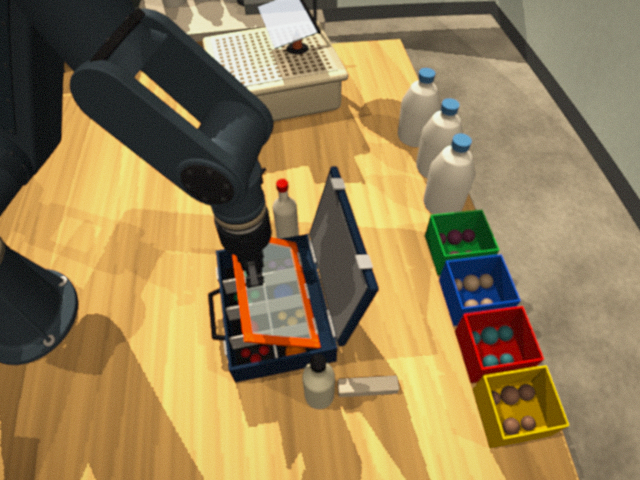

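The flap has come down to about 0.6 rad, its free edge now from (235,245) to (245,340). The case is still in place and the force is under 1 N. I'll carry on down.

```bash
python3 -m crank '[{"grip":1,"offset":[-1.5,0.5,2.5],"angular":[0,0,0]},{"grip":1,"offset":[-3.3,0.5,5],"angular":[0,0,0]},{"grip":1,"offset":[-5,0.5,8],"angular":[0,0,0]},{"grip":1,"offset":[-7,0.5,11],"angular":[0,0,0]},{"grip":1,"offset":[-8.5,0.5,14],"angular":[0,0,0]},{"grip":1,"offset":[-10,0.5,17],"angular":[0,0,0]},{"grip":1,"offset":[-11.5,0.5,20],"angular":[0,0,0]},{"grip":1,"offset":[-13,0.5,23],"angular":[0,0,0]},{"grip":1,"offset":[-14.5,0.5,26.5],"angular":[0,0,0]},{"grip":1,"offset":[-15.5,0.5,29.5],"angular":[0,0,0]}]'; python3 -m crank '[{"grip":1,"offset":[-1,0,3],"angular":[0,0,0]},{"grip":1,"offset":[-2,0,6.5],"angular":[0,0,0]},{"grip":1,"offset":[-3,0,10],"angular":[0,0,0]},{"grip":1,"offset":[-4,0,13],"angular":[0,0,0]},{"grip":1,"offset":[-4.5,0,16],"angular":[0,0,0]},{"grip":1,"offset":[-5,0,19],"angular":[0,0,0]},{"grip":1,"offset":[-5.5,0,22],"angular":[0,0,0]},{"grip":1,"offset":[-6,0,24.5],"angular":[0,0,0]},{"grip":1,"offset":[-6,0,27],"angular":[0,0,0]},{"grip":1,"offset":[-6.5,0,29.5],"angular":[0,0,0]}]';  python3 go.py "[(-.042,0,.058)]"
```

```text
t: 6.3
tcp_pos: [0.4571, -0.0513, 0.094]
tool_rot: [0.999, 0.045, -0.0, -0.0]
force: [0.6, 0.8, 1.1]
finger_gap: 0.004
t: 7.3
tcp_pos: [0.451, -0.0519, 0.0646]
tool_rot: [0.999, 0.045, 0.0, 0.0]
force: [0.4, 0.7, 0.2]
finger_gap: -0.003
t 7.3 tcp [ 0.451  -0.0519  0.0646] F [0.4 0.7 0.2] case [-0.0413  0.0001  0.0646]
turn [ 0.   -0.02 -0.  ]
(-0.042, 0, 0.058) [-0.7  0.1  6.6]
```

```bash
python3 -m crank '[{"grip":1,"offset":[0,0,1.5],"angular":[0,0,0]},{"grip":1,"offset":[0,0,3],"angular":[0,0,0]},{"grip":1,"offset":[0,0,4.5],"angular":[0,0,0]},{"grip":1,"offset":[0,0,6],"angular":[0,0,0]},{"grip":1,"offset":[0,0,7],"angular":[0,0,0]},{"grip":1,"offset":[0,0,7],"angular":[0,0,0]}]';  python3 go.py "[(-.042,0,.058)]"
```

```text
t: 7.9
tcp_pos: [0.4507, -0.0519, 0.058]
tool_rot: [0.999, 0.045, -0.0, 0.0]
force: [-1.0, -1.1, 3.6]
finger_gap: 0.004
t 7.9 tcp [ 0.4507 -0.0519  0.058 ] F [-1.  -1.1  3.6] case [-0.0415  0.0001  0.058 ]
turn [0.   0.   0.01]
(-0.042, 0, 0.058) [-0.5  0.1  0. ]
```

```bash
python3 -m crank '[{"grip":1,"offset":[0,0,0.7],"angular":[0,0,0]},{"grip":1,"offset":[0,0,1.4],"angular":[0,0,0]},{"grip":1,"offset":[0,0,1.4],"angular":[0,0,0]}]';  python3 go.py "[(-.042,0,.058)]"
```

```text
t: 8.2
tcp_pos: [0.4508, -0.0519, 0.0578]
tool_rot: [0.999, 0.046, 0.0, 0.0]
force: [-3.1, 0.5, 16.7]
finger_gap: 0.001
t 8.2 tcp [ 0.4508 -0.0519  0.0578] F [-3.1  0.5 16.7] case [-0.0415  0.0001  0.0578]
turn [ 0.03 -0.04  0.02]
(-0.042, 0, 0.058) [-0.5  0.1 -0.2]
```

The flap is against its stop: z is 58 mm and the force rises as I press. I'll retract and look.

```bash
python3 -m crank '[{"grip":1,"offset":[0,0,-5],"angular":[0,0,0]},{"grip":1,"offset":[0,0,-30],"angular":[0,0,0]},{"grip":1,"offset":[0,0,-70],"angular":[0,0,0]},{"grip":1,"offset":[0,0,-115],"angular":[0,0,0]},{"grip":1,"offset":[0,0,-160],"angular":[0,0,0]},{"grip":1,"offset":[0,0,-200],"angular":[0,0,0]},{"grip":1,"offset":[0,0,-240],"angular":[0,0,0]},{"grip":1,"offset":[0,0,-255],"angular":[0,0,0]},{"grip":1,"offset":[0,0,-255],"angular":[0,0,0]}]'
python3 - <<'E'
from go import *
off([(.185,0,.31),(.185,0,.21)])
from station import vision
import cv2
for n in ("scene","top"):
    s=vision.snapshot(n); cv2.imwrite(f"pics/{n}4.png",s["pixels"][:,:,::-1])
E
```

```text
t: 9.1
tcp_pos: [0.4523, -0.0524, 0.314]
tool_rot: [0.999, 0.046, 0.003, 0.001]
force: [-0.2, -0.2, -0.4]
finger_gap: -0.0
t 9.1 tcp [ 0.4523 -0.0524  0.314 ] F [-0.2 -0.2 -0.4] case [-0.04   -0.0005  0.314 ]
turn [ 0.17 -0.36  0.01]
(0.185, 0, 0.31) [225.   -0.4   5.4]
(0.185, 0, 0.21) [224.4  -0.7 105.4]
```

View pics/scene4.png

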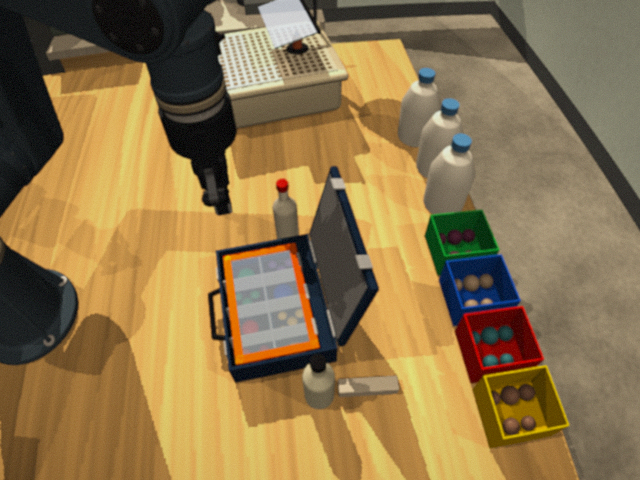

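View pics/top4.png

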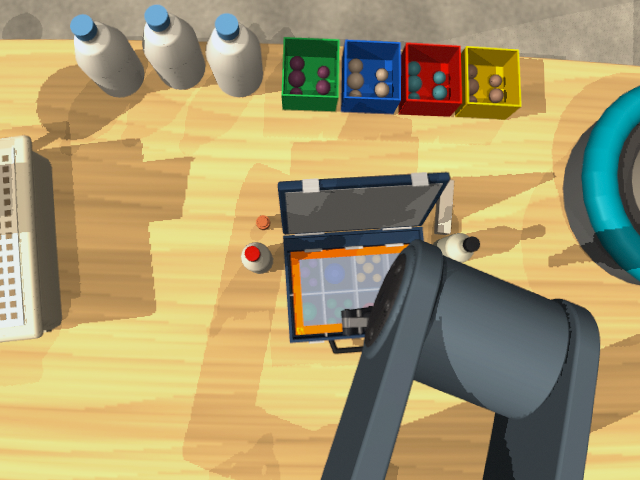

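The flap lies flat in the case, framed from (225,263) to (318,350) in the scene view. The lid, case and neighbours have not moved. I'll go over the lid and behind it.

```bash
python3 -m crank '[{"grip":1,"offset":[25,0,0],"angular":[0,0,0]},{"grip":1,"offset":[60,0,0],"angular":[0,0,0]},{"grip":1,"offset":[100,0,0],"angular":[0,0,0]},{"grip":1,"offset":[140,0,0],"angular":[0,0,0]},{"grip":1,"offset":[180,0,0],"angular":[0,0,0]},{"grip":1,"offset":[210,0,0],"angular":[0,0,0]},{"grip":1,"offset":[225,0,0],"angular":[0,0,0]},{"grip":1,"offset":[225,0,0],"angular":[0,0,0]},{"grip":1,"offset":[225,0,0],"angular":[0,0,0]}]'
python3 - <<'E'
from go import *
off([(.185,0,.31),(.185,0,.21)])
from station import vision
import cv2
for n in ("scene","top"):
    s=vision.snapshot(n); cv2.imwrite(f"pics/{n}5.png",s["pixels"][:,:,::-1])
E
```

```text
t: 10.1
tcp_pos: [0.6735, -0.0313, 0.3087]
tool_rot: [0.999, 0.046, -0.003, -0.001]
force: [-0.2, -1.0, -0.6]
finger_gap: 0.001
t 10.1 tcp [ 0.6735 -0.0313  0.3087] F [-0.2 -1.  -0.6] case [0.1822 0.0004 0.3087]
turn [-0.08  0.3   0.01]
(0.185, 0, 0.31) [ 2.8  0.4 -1.3]
(0.185, 0, 0.21) [ 3.3  0.6 98.7]
```

View pics/scene5.png

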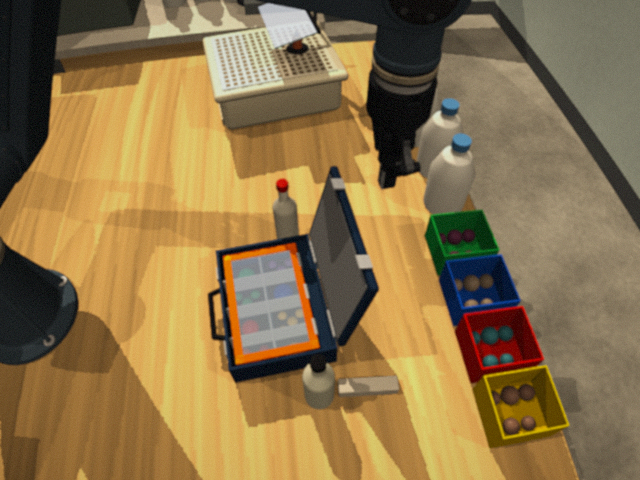

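Tip at (385,180), behind the lid's top edge and clear of it. I'll descend.

```bash
python3 -m crank '[{"grip":1,"offset":[3,0,20],"angular":[0,0,0]},{"grip":1,"offset":[3,0,45],"angular":[0,0,0]},{"grip":1,"offset":[3,0,70],"angular":[0,0,0]},{"grip":1,"offset":[3,0,90],"angular":[0,0,0]},{"grip":1,"offset":[3,0,98],"angular":[0,0,0]},{"grip":1,"offset":[3,0,98],"angular":[0,0,0]},{"grip":1,"offset":[3,0,98],"angular":[0,0,0]}]'
python3 - <<'E'
from go import *
pts=[]
r=.15
for a in [1.78,1.7,1.64,1.57,1.5,1.42,1.34,1.26,1.18,1.1,1.02,.94,.86,.78,.7,.62,.54,.46,.38,.3,.22,.16,.1,.06,.03,0]:
    X=lid(a,r,0,.014) 
    x=X[0] if a<=1.57 else lid(a,.18,0,.014)[0]
    pts.append((round(float(x)+.011,4),0,round(float(X[2]),4)))
off(pts)
from station import vision
import cv2
for n in ("scene","top"):
    s=vision.snapshot(n); cv2.imwrite(f"pics/{n}6.png",s["pixels"][:,:,::-1])
E
```

```text
t: 10.9
tcp_pos: [0.6783, -0.0314, 0.2146]
tool_rot: [0.999, 0.045, 0.001, 0.0]
force: [0.2, 0.0, -0.0]
finger_gap: -0.001
t 10.9 tcp [ 0.6783 -0.0314  0.2146] F [ 0.2  0.  -0. ] case [ 1.869e-01 -1.000e-04  2.146e-01]
turn [ 0.03 -0.1  -0.  ]
(0.1521, 0, 0.2098) [-34.8  -0.1   4.8]
(0.1381, 0, 0.2129) [-48.8  -0.1   1.6]
(0.1274, 0, 0.2147) [-59.5  -0.1  -0.2]
(0.1149, 0, 0.216) [-72.   -0.1  -1.5]
(0.1044, 0, 0.2166) [-82.5  -0.1  -2.1]
(0.0923, 0, 0.2164) [-94.6  -0.1  -1.9]
(0.0803, 0, 0.2152) [-1.066e+02 -1.000e-01 -8.000e-01]
(0.0685, 0, 0.2131) [-1.184e+02 -1.000e-01  1.300e+00]
(0.0568, 0, 0.21) [-1.301e+02 -1.000e-01  4.400e+00]
(0.0454, 0, 0.206) [-1.415e+02 -1.000e-01  8.400e+00]
(0.0344, 0, 0.2011) [-1.525e+02 -1.000e-01  1.330e+01]
(0.0238, 0, 0.1954) [-1.631e+02 -1.000e-01  1.900e+01]
(0.0137, 0, 0.1888) [-1.732e+02 -1.000e-01  2.550e+01]
(0.0042, 0, 0.1814) [-1.828e+02 -1.000e-01  3.290e+01]
(-0.0047, 0, 0.1733) [-1.917e+02 -1.000e-01  4.100e+01]
(-0.0129, 0, 0.1645) [-1.999e+02 -1.000e-01  4.980e+01]
(-0.0205, 0, 0.1551) [-2.075e+02 -1.000e-01  5.920e+01]
(-0.0272, 0, 0.1451) [-2.142e+02 -1.000e-01  6.920e+01]
(-0.0331, 0, 0.1346) [-2.201e+02 -1.000e-01  7.970e+01]
(-0.0382, 0, 0.1237) [-2.252e+02 -1.000e-01  9.050e+01]
(-0.0423, 0, 0.1124) [-2.294e+02 -1.000e-01  1.018e+02]
(-0.0449, 0, 0.1037) [-2.320e+02 -1.000e-01  1.105e+02]
(-0.0469, 0, 0.0949) [-2.340e+02 -2.000e-01  1.193e+02]
(-0.0479, 0, 0.089) [-2.350e+02 -2.000e-01  1.252e+02]
(-0.0485, 0, 0.0845) [-2.356e+02 -2.000e-01  1.297e+02]
(-0.049, 0, 0.08) [-2.361e+02 -2.000e-01  1.342e+02]
```

View pics/scene6.png

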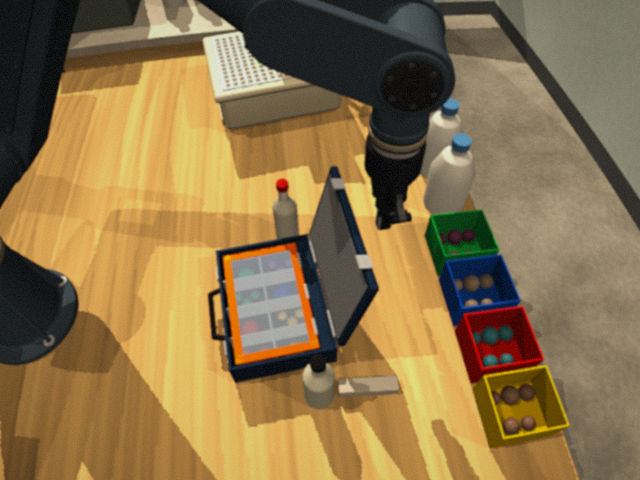

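```bash
python3 -m crank '[{"grip":1,"offset":[-8,0,0],"angular":[0,0,0]},{"grip":1,"offset":[-18,0,0],"angular":[0,0,0]},{"grip":1,"offset":[-26,0,0],"angular":[0,0,0]},{"grip":1,"offset":[-31,0,0],"angular":[0,0,0]},{"grip":1,"offset":[-35,0,0],"angular":[0,0,-0]},{"grip":1,"offset":[-40,0,-1],"angular":[0,0,0]},{"grip":1,"offset":[-45,0,-2],"angular":[0,0,0]},{"grip":1,"offset":[-50,0,-3],"angular":[0,0,0]},{"grip":1,"offset":[-55,0,-4],"angular":[0,0,0]},{"grip":1,"offset":[-60,0,-5],"angular":[0,0,0]}]'
python3 - <<'E'
from go import *
pts=[]
r=.15
for a in [1.57,1.5,1.42,1.34]:
    X=lid(a,r,0,.014) 
    x=X[0] if a<=1.57 else lid(a,.18,0,.014)[0]
    pts.append((round(float(x)+.011,4),0,round(float(X[2]),4)))
off(pts)
from station import vision
import cv2
for n in ("scene","top"):
    s=vision.snapshot(n); cv2.imwrite(f"pics/{n}7.png",s["pixels"][:,:,::-1])
E
```

```text
t: 12.0
tcp_pos: [0.6177, -0.037, 0.2185]
tool_rot: [0.999, 0.045, -0.0, 0.0]
force: [3.3, -0.4, 2.4]
finger_gap: -0.002
t 12.0 tcp [ 0.6177 -0.037   0.2185] F [ 3.3 -0.4  2.4] case [ 1.261e-01 -2.000e-04  2.185e-01]
turn [0.03 0.   0.01]
(0.1149, 0, 0.216) [-11.2  -0.2   2.5]
(0.1044, 0, 0.2166) [-21.7  -0.2   1.9]
(0.0923, 0, 0.2164) [-33.8  -0.2   2.1]
(0.0803, 0, 0.2152) [-45.8  -0.2   3.3]
```

View pics/scene7.png

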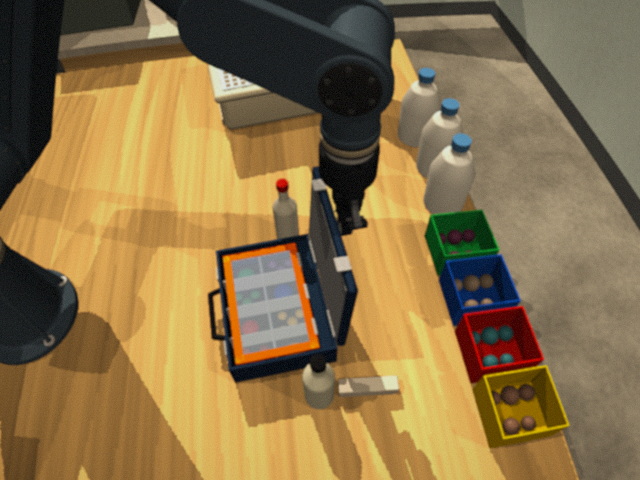

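The lid is almost vertical, its top edge now from (318,182) to (345,265). The force is about 4 N and the case has not moved. I'll keep following the arc.

```bash
python3 -m crank '[{"grip":1,"offset":[-5,0,1],"angular":[0,0,0]},{"grip":1,"offset":[-11,0,2],"angular":[0,0,0]},{"grip":1,"offset":[-16,0,2],"angular":[0,0,0]},{"grip":1,"offset":[-22,0,2],"angular":[0,0,0]},{"grip":1,"offset":[-28,0,2],"angular":[0,0,0]},{"grip":1,"offset":[-34,0,2],"angular":[0,0,0]},{"grip":1,"offset":[-40,0,2.5],"angular":[0,0,0]},{"grip":1,"offset":[-46,0,3.3],"angular":[0,0,0]},{"grip":1,"offset":[-52,0,4],"angular":[0,0,0]},{"grip":1,"offset":[-57.5,0,5.4],"angular":[0,0,0]}]'
python3 - <<'E'
from go import *
pts=[]
r=.15
for a in [1.26,1.18,1.1,1.02,.94,.86,.78,.7,.62,.54,.46,.38,.3,.22,.16,.1,.06,.03,0]:
    X=lid(a,r,0,.014) 
    pts.append((round(float(X[0])+.011,4),0,round(float(X[2]),4)))
off(pts)
E
```

```text
t: 13.1
tcp_pos: [0.5602, -0.042, 0.2129]
tool_rot: [0.999, 0.045, -0.0, 0.0]
force: [1.1, -0.7, 2.5]
finger_gap: 0.003
t 13.1 tcp [ 0.5602 -0.042   0.2129] F [ 1.1 -0.7  2.5] case [6.830e-02 1.000e-04 2.129e-01]
turn [0.   0.03 0.01]
(0.0685, 0, 0.2131) [ 0.2  0.1 -0.2]
(0.0568, 0, 0.21) [-11.5   0.1   2.9]
(0.0454, 0, 0.206) [-22.9   0.1   6.9]
(0.0344, 0, 0.2011) [-33.9   0.1  11.8]
(0.0238, 0, 0.1954) [-44.5   0.1  17.5]
(0.0137, 0, 0.1888) [-54.6   0.1  24.1]
(0.0042, 0, 0.1814) [-64.1   0.1  31.5]
(-0.0047, 0, 0.1733) [-73.    0.1  39.6]
(-0.0129, 0, 0.1645) [-81.2   0.1  48.5]
(-0.0205, 0, 0.1551) [-88.8   0.1  57.9]
(-0.0272, 0, 0.1451) [-95.5   0.1  67.9]
(-0.0331, 0, 0.1346) [-1.014e+02  1.000e-01  7.840e+01]
(-0.0382, 0, 0.1237) [-1.065e+02  1.000e-01  8.930e+01]
(-0.0423, 0, 0.1124) [-1.106e+02  1.000e-01  1.006e+02]
(-0.0449, 0, 0.1037) [-1.132e+02  1.000e-01  1.093e+02]
(-0.0469, 0, 0.0949) [-1.152e+02  1.000e-01  1.181e+02]
(-0.0479, 0, 0.089) [-1.162e+02  1.000e-01  1.240e+02]
(-0.0485, 0, 0.0845) [-1.168e+02  1.000e-01  1.285e+02]
(-0.049, 0, 0.08) [-1.173e+02  1.000e-01  1.330e+02]
```

```bash
python3 -m crank '[{"grip":1,"offset":[-6,0,1.2],"angular":[0,0,0]},{"grip":1,"offset":[-11.5,0,2.9],"angular":[0,0,0]},{"grip":1,"offset":[-17,0,4.8],"angular":[0,0,0]},{"grip":1,"offset":[-23,0,7],"angular":[0,0,0]},{"grip":1,"offset":[-28.5,0,9.2],"angular":[0,0,0]},{"grip":1,"offset":[-34,0,11.8],"angular":[0,0,0]},{"grip":1,"offset":[-39,0,14.5],"angular":[0,0,0]},{"grip":1,"offset":[-44.5,0,17.5],"angular":[0,0,0]},{"grip":1,"offset":[-49.5,0,20.7],"angular":[0,0,0]},{"grip":1,"offset":[-54.5,0,24],"angular":[0,0,0]}]'; python3 -m crank '[{"grip":1,"offset":[-5,0,3.5],"angular":[0,0,0]},{"grip":1,"offset":[-9.5,0,7.3],"angular":[0,0,0]},{"grip":1,"offset":[-14,0,11.4],"angular":[0,0,0]},{"grip":1,"offset":[-18.5,0,15.5],"angular":[0,0,0]},{"grip":1,"offset":[-22.5,0,19.8],"angular":[0,0,0]},{"grip":1,"offset":[-26.5,0,24.3],"angular":[0,0,0]},{"grip":1,"offset":[-30.5,0,29],"angular":[0,0,0]},{"grip":1,"offset":[-34,0,33.7],"angular":[0,0,0]},{"grip":1,"offset":[-37.5,0,38.7],"angular":[0,0,0]},{"grip":1,"offset":[-41,0,43.8],"angular":[0,0,0]}]'
python3 - <<'E'
from go import *
pts=[]
r=.15
for a in [.46,.38,.3,.22,.16,.1,.06,.03,0]:
    X=lid(a,r,0,.014) 
    pts.append((round(float(X[0])+.011,4),0,round(float(X[2]),4)))
off(pts)
from station import vision
import cv2
for n in ("scene","top"):
    s=vision.snapshot(n); cv2.imwrite(f"pics/{n}8.png",s["pixels"][:,:,::-1])
E
```

```text
t: 14.1
tcp_pos: [0.5059, -0.0467, 0.1886]
tool_rot: [0.999, 0.045, -0.0, -0.0]
force: [1.1, -0.6, 2.3]
finger_gap: -0.002
t: 15.1
tcp_pos: [0.4653, -0.0505, 0.1447]
tool_rot: [0.999, 0.045, -0.0, -0.0]
force: [-0.7, -0.8, 1.6]
finger_gap: -0.002
t 15.1 tcp [ 0.4653 -0.0505  0.1447] F [-0.7 -0.8  1.6] case [-0.0269  0.0002  0.1447]
turn [-0.01  0.02  0.  ]
(-0.0272, 0, 0.1451) [-0.3  0.2 -0.4]
(-0.0331, 0, 0.1346) [-6.2  0.2 10.1]
(-0.0382, 0, 0.1237) [-11.3   0.2  21. ]
(-0.0423, 0, 0.1124) [-15.4   0.2  32.3]
(-0.0449, 0, 0.1037) [-18.    0.2  41. ]
(-0.0469, 0, 0.0949) [-20.    0.2  49.8]
(-0.0479, 0, 0.089) [-21.    0.2  55.7]
(-0.0485, 0, 0.0845) [-21.6   0.2  60.2]
(-0.049, 0, 0.08) [-22.1   0.2  64.7]
```

View pics/scene8.png

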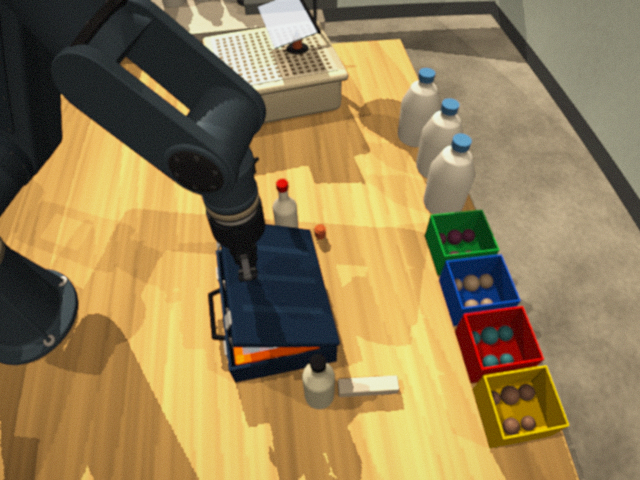

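The lid is about 0.45 rad from shut, its front edge at (220,240)–(232,345). The flap is still flat under it and the case has not moved. I'll carry on, slowing near the stop.

```bash
python3 -m crank '[{"grip":1,"offset":[-3,0,5],"angular":[0,0,0]},{"grip":1,"offset":[-6,0,10],"angular":[0,0,0]},{"grip":1,"offset":[-8.5,0,15],"angular":[0,0,0]},{"grip":1,"offset":[-11,0,20.5],"angular":[0,0,0]},{"grip":1,"offset":[-13,0,26],"angular":[0,0,0]},{"grip":1,"offset":[-15,0,31],"angular":[0,0,0]},{"grip":1,"offset":[-16.5,0,36],"angular":[0,0,0]},{"grip":1,"offset":[-18,0,41],"angular":[0,0,0]},{"grip":1,"offset":[-19,0,45],"angular":[0,0,0]},{"grip":1,"offset":[-20,0,49],"angular":[0,0,0]}]'; python3 -m crank '[{"grip":1,"offset":[-0.5,0,3],"angular":[0,0,0]},{"grip":1,"offset":[-1,0,6],"angular":[0,0,0]},{"grip":1,"offset":[-1.3,0,8.5],"angular":[0,0,0]},{"grip":1,"offset":[-1.6,0,10.5],"angular":[0,0,0]},{"grip":1,"offset":[-1.8,0,12.5],"angular":[0,0,0]},{"grip":1,"offset":[-2,0,14],"angular":[0,0,0]},{"grip":1,"offset":[-2,0,15.5],"angular":[0,0,0]},{"grip":1,"offset":[-2,0,15.5],"angular":[0,0,0]}]'; python3 go.py "[(-.049,0,.08)]"
```

```text
t: 16.2
tcp_pos: [0.4457, -0.0524, 0.0958]
tool_rot: [0.999, 0.045, -0.0, -0.0]
force: [0.3, -0.6, 0.8]
finger_gap: 0.001
t: 17.0
tcp_pos: [0.4438, -0.0524, 0.0805]
tool_rot: [0.999, 0.045, -0.0, -0.0]
force: [1.2, -0.8, 0.6]
finger_gap: -0.0
t 17.0 tcp [ 0.4438 -0.0524  0.0805] F [ 1.2 -0.8  0.6] case [-0.0485  0.0003  0.0805]
turn [-0.02  0.01 -0.  ]
(-0.049, 0, 0.08) [-0.5  0.3  0.5]
```

```bash
python3 -m crank '[{"grip":1,"offset":[0,0,0.7],"angular":[0,0,0]},{"grip":1,"offset":[0,0,1.4],"angular":[0,0,0]},{"grip":1,"offset":[0,0,1.8],"angular":[0,0,0]},{"grip":1,"offset":[0,0,1.8],"angular":[0,0,0]}]'; python3 go.py "[(-.049,0,.08)]"
```

```text
t: 17.4
tcp_pos: [0.4439, -0.0525, 0.0799]
tool_rot: [0.999, 0.045, 0.0, 0.0]
force: [-1.5, 0.6, 11.8]
finger_gap: -0.001
t 17.4 tcp [ 0.4439 -0.0525  0.0799] F [-1.5  0.6 11.8] case [-0.0484  0.0002  0.0799]
turn [ 0.02 -0.04  0.01]
(-0.049, 0, 0.08) [-0.6  0.2 -0.1]
```

```bash
python3 -m crank '[{"grip":1,"offset":[0,0,0.6],"angular":[0,0,0]},{"grip":1,"offset":[0,0,0.6],"angular":[0,0,0]},{"grip":1,"offset":[0,0,0.6],"angular":[0,0,0]}]'; python3 -m crank '[{"grip":1,"offset":[0,0,-3],"angular":[0,0,0]},{"grip":1,"offset":[0,0,-20],"angular":[0,0,0]},{"grip":1,"offset":[0,0,-60],"angular":[0,0,0]},{"grip":1,"offset":[0,0,-105],"angular":[0,0,0]},{"grip":1,"offset":[0,0,-150],"angular":[0,0,0]},{"grip":1,"offset":[-30,0,-190],"angular":[0,0,0]},{"grip":1,"offset":[-60,0,-210],"angular":[0,0,0]},{"grip":1,"offset":[-60,30,-220],"angular":[0,0,0]},{"grip":1,"offset":[-60,60,-220],"angular":[0,0,0]},{"grip":1,"offset":[-60,100,-220],"angular":[0,0,0]}]'; python3 -m crank '[{"grip":1,"offset":[0,45,0],"angular":[0,0,0]},{"grip":1,"offset":[0,90,0],"angular":[0,0,0]},{"grip":1,"offset":[0,135,0],"angular":[0,0,0]},{"grip":1,"offset":[0,180,0],"angular":[0,0,0]},{"grip":1,"offset":[0,220,0],"angular":[0,0,0]},{"grip":1,"offset":[0,240,0],"angular":[0,0,0]},{"grip":1,"offset":[0,240,0],"angular":[0,0,0]},{"grip":1,"offset":[0,240,0],"angular":[0,0,0]}]'
python3 - <<'E'
from go import *
from station import vision
import cv2
for n in ("scene","top"):
    s=vision.snapshot(n); cv2.imwrite(f"pics/{n}9.png",s["pixels"][:,:,::-1])
for n in C:
    im=cv2.imread(f"pics/{n}9.png")
    for z,c in((.08,(0,255,255)),(.065,(0,255,0))):
        q=proj(n,[world(p,(x,y,z)) for x,y in((-.09,.12),(-.09,-.12),(.09,-.12),(.09,.12))]).round().astype(int)
        cv2.polylines(im,[q],True,c,1)
    o=im[180:400,200:420] if n=="scene" else im[165:365,235:495]
    cv2.imwrite(f"pics/{n}9z.png",cv2.resize(o,None,fx=2.5,fy=2.5))
E
```

```text
t: 17.7
tcp_pos: [0.4439, -0.0525, 0.0799]
tool_rot: [0.999, 0.046, 0.001, 0.0]
force: [-3.7, 0.9, 17.6]
finger_gap: 0.0
t: 18.7
tcp_pos: [0.3929, -0.1576, 0.2991]
tool_rot: [0.999, 0.046, 0.001, 0.0]
force: [0.8, 0.8, -0.2]
finger_gap: 0.001
t: 19.5
tcp_pos: [0.4146, -0.3959, 0.2976]
tool_rot: [0.999, 0.045, -0.0, -0.001]
force: [0.0, -0.3, -0.9]
finger_gap: -0.002
```

View pics/scene9z.png

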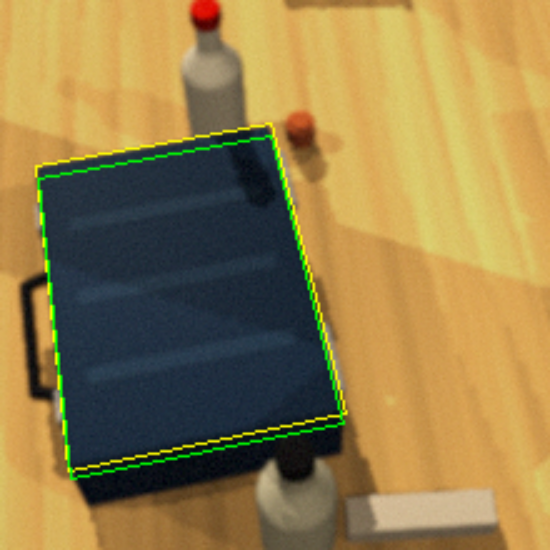

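View pics/top9z.png

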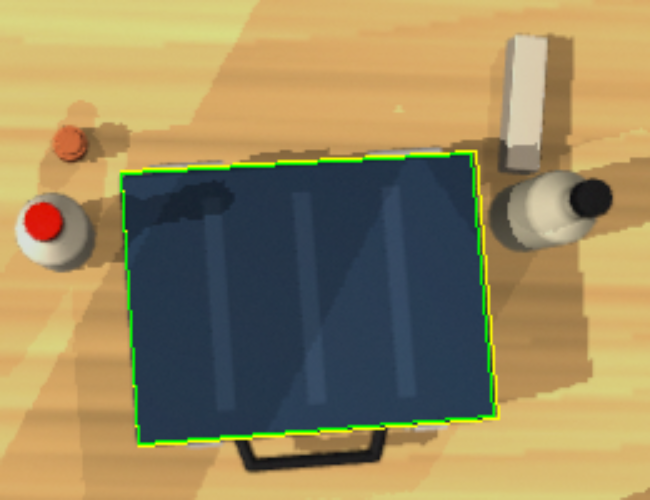

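View pics/top9.png

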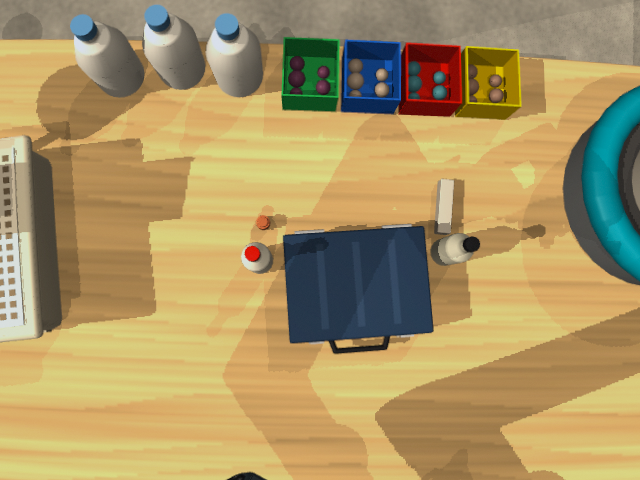

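The lid is shut and matches the predicted outline of the case where it started, (284,234)–(432,331) in the top view. The bottles, bit and stick are at the same pixels as before, and the arm is clear. I'll hand the job in.

```bash
python3 -c "
from station import manip
print(manip.sign_off())"
```

```text
the job is handed in; nothing more can be done
None
```

The stone case is closed and the job is handed in, at about 20 s of the 64 s allowed. With shut fingertips I pushed the clear flap down along its arc until it lay flat. I then went behind the lid, swung it over at about 0.35 rad/s and pressed it shut.

- **Flap:** it stopped with the fingertip at 57.8 mm (58 mm expected) under 17 N, and the picture showed it flat before I touched the lid.
- **Lid:** it stopped at 79.9 mm (80 mm expected) under 18 N. While the flap and lid were swinging, the force readings were no more than about 4 N; they were taken about once a second.
- **Surroundings:** the shut lid matches the outline predicted from the case's starting position. The bottles, grinder bit and dressing stick look unmoved, and the arm ended clear of everything.
- **Not checked:** I could not see the stones after the lid shut, and I did not measure their positions. With the flap down, nothing looked disturbed through the clear panel.

No check failed or disagreed. The first fit of the case's position was good to 1–2 pixels at most corners; the worst was about 4 pixels, at one corner in the scene view.

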